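# Count two balls out of the carousel dispenser

## Task

Two small dispensers stand on the router table. Count exactly two of the round wooden balls out into the round bowl under the chute: turn the black knob on top of the dispenser that holds balls two clicks clockwise (seen from above), let it rest in its second click and let go. Leave the bowl in its place and do not turn the knob of the dispenser with the square blocks.

Things in the scene. Friction and masses are not known exactly. Their poses are not given: they have to be found in the camera images.
- ball_knob (a joint): turn of the ball dispenser's knob, rad, 0 at the start, growing clockwise seen from above; stops at -0.06 and 1.95. Sprung clicks every 36 degrees: 0, 0.628, 1.257 (second click), 1.885; up to 0.25 N m to leave one; let go within 12 degrees of one, it springs into it. It drives a paddle wheel of ten open pockets over one outlet hole; each click drops the next pocket's ball down a chute
- ball_knob_grip (a point): on the knob's vertical axis at the height to grip, 224 mm over the table; turns with the knob. The knob is an upright black bar, 60 mm long along the point's x, 14 mm thick along its y, from 203 to 237 mm high. Under it the wheel and its clear rim, 140 mm across, end at 192 mm; nothing beside it is higher. At the start the point's -x points to the chute and bowl. Round balls are seen in the wheel
- bowl: round steel bowl, 110 mm across the rim, 40 mm high, loose, standing under the ball dispenser's chute on its plywood board (24 mm over the table), about 150 mm from the knob's axis; origin at the middle of its underside, z up
- ball_1_center (a point): centre of a loose wooden ball of 24 mm diameter, the first in line for the outlet. Starts in the wheel with the centre 177 mm over the table, 1 click before the outlet, and drops when the knob stands 22 to 30 degrees past its start
- ball_2_center (a point): centre of a loose wooden ball of 24 mm diameter, the second in line for the outlet. Starts in the wheel with the centre 177 mm over the table, 2 clicks before the outlet, and drops when the knob stands 58 to 66 degrees past its start
- ball_3_center (a point): centre of a loose wooden ball of 24 mm diameter, the third in line for the outlet. Starts in the wheel with the centre 177 mm over the table, 3 clicks before the outlet, and drops when the knob stands 94 to 102 degrees past its start (it must stay up)
- block_knob (a joint): turn of the other dispenser's knob, rad, 0 at the start, clockwise positive; to be left alone. That dispenser is alike but holds square blocks, has a cross-shaped knob (two crossed bars, its top also 237 mm high) and a rectangular wooden tray under its chute
Things that resemble listed ones, but are neither listed nor needed, are in the scene too. There is more than one size of the bowl; the job needs the larger.

How it is judged (in metres and radians):
At the end, for the whole second after the job is handed in: The ball dispenser's knob rests within 10 degrees of its second click (72 degrees), the first and second ball lie in the bowl (within 50 mm of its middle), the third is still up in the wheel, and the bowl stands upright within 20 mm of where it stood (value of joint ball_knob between 1.08 and 1.43 rad and velocity of joint ball_knob below 0.2 rad/s and horizontal distance between each of ball_1_center, ball_2_center and bowl below 0.05 m and z of each of ball_1_center, ball_2_center in the frame of bowl below 0.05 m and horizontal distance between ball_3_center and bowl above 0.075 m and z of ball_3_center in the frame of bowl above 0.08 m and distance of bowl from where it was at the start of the episode below 0.02 m and angle between bowl's own z axis and vertical below 0.2 rad); the robot touches nothing.
It fails at once if the knob of the block dispenser is turned by more than 15 degrees (value of joint block_knob above 0.26 rad or value of joint block_knob below -0.26 rad).
It also fails if it takes over 40 s, if anything falls off the work surface, if the arm or the gripper's body presses on something with over 40 N, if the wrist force passes 120 N, or if a joint passes its speed limit or range.

## Robot

A 7-joint arm with a two-finger parallel gripper is mounted at the origin on a cart in front of the work surface, level with it; the furniture and walls round the work are solid. World frame = base frame: x ahead of the robot, y to its left, z up, the work surface at z = 0. Lengths are in mm, angles in rad, forces in N, time in s.
With the tool pointing down it reaches from about 400 to 875 mm from the base axis. Payload 4.4 kg.
Tool frame: the origin (TCP) lies at the very end of the fingers, on their centre line; the grasp point (between the pads) lies 19 mm behind it; z points along the fingers, y is the line along which they close (so a half turn about z gives the same grasp; the last joint's range is limited). The gripper opens to 85 mm and grips with 20 to 120 N. Pads are 22 mm wide; open, the fingers measure 114 mm over their backs; the gripper's body (76 mm by 85 mm) begins 54 mm behind the grasp point. The pads swing forward as they close: fully open they stand 13 mm farther back than shut.
Start: joints at [-0.066, 0.628, 0.038, 1.517, -0.027, 0.996, -0.02], TCP at [650.014, 0.028, 210.213] pointing down, gripper open.
Joint ranges: [-3.06, 3.06], [-0.37, 2.12], [-1.25, 1.32], [0.18, 2.47], [-1.1, 4.24], [0.23, 1.98], [-2.94, 2.94]. Speed limits (rad/s): [2.57, 2.57, 3.14, 3.14, 3.14, 3.14, 3.14].

## Interface

Orientations are given as [roll, pitch, yaw] about the fixed x, y, z axes, in that order (R = Rz(yaw) Ry(pitch) Rx(roll)).
In Python, from cell import read_state, get_image, camera_info, finish_job gives the robot as it stands.
- The arm moves only by the tool play_rows, never from a script. Its argument "deltas" is one flat list of numbers, 7 for each row, row after row: the shift along the tool's x, y, z in mm, then the turn, a rotation vector about the tool's x, y, z in rad, then the opening, from 0 (shut) to 1 (fully open). In form: [dx, dy, dz, ax, ay, az, grip, dx, dy, dz, ax, ay, az, grip, ...]. A call has 1 to 10 rows; each row is the pose to reach, as a shift and turn from the pose commanded when the call began, along the tool's axes at that moment; what a row does not reach only later rows make up. A row lasts 1/8 s, in which the tool goes at most 62.5 mm and 10.7 degrees, less where a joint would pass 70% of its speed; a pose out of reach is approached as far as the arm can. A call with a gripper value outside its range is refused whole. The fingers move at their own pace and stop on an object; the grip force is fixed at half the most. Time passes only in rows, so rows that repeat a pose let the fingers close. It gives the time, the measured TCP pose, the force, the opening and the grip force at its end, in the units of the state.
- read_state(): the state, without advancing time (a new reading comes with each control period).
- get_image(name): name is "scene" or "side" or "wrist"; returns the picture (400x640x3 uint8, red, green, blue); there is no depth.
- camera_info(name): a dict with "fx", "fy", "cx", "cy" (pixels), "T" (4x4, takes a point from camera to world coordinates). Camera axes: x right, y down, z forward; pixel columns grow to the right and rows downward; lengths in mm; the calibration is good to about 2 mm. A picture is of the moment at which its call begins: read the wrist's pose just before it. camera_info takes no time and is no camera call; for the wrist camera it gives the pose at the moment of the call.
- finish_job(): hands the job in; it is judged then, once.
The state is a dict: "clock": time; "qpos": joint angles; "qd": joint speeds; "tau": joint torques, N m; "eef_pos": TCP position; "tool_rot": TCP orientation; "force": force on the tool from outside, world axes, zero at the start; "torque": the same for the moment, N m; "width": finger opening in mm; "gripper_force": force on a finger pad.
Only numpy, scipy, OpenCV 4.12 (cv2) and the standard library are available. Lean on these libraries where they do the work, as an engineer would, in place of code of your own. Each camera call takes 0.05 s, during which the arm holds its last target. There are 200 camera calls.

## Working session

There is one attempt and no reset: what is moved stays moved. The work goes in short steps, Python scripts to look and compute and a tool call to move; the robot and the scene stay as the last step left them, time stands still between calls to the robot, and variables do not carry over. Pictures are saved under pics/ and viewed, at most 10 in all, crops included, and the job is handed in when it is done.

Besides the shell and the picture viewer there is one more tool, called after "Emit:" in YAML: its name, and indented under it one key for each argument. play_rows: Moves the arm, as the interface text tells. Its arguments: {"type":"object","properties":{"deltas":{"type":"array"}},"required":["deltas"]}

```bash
mkdir -p pics
python3 - <<'E'
from cell import *
import cv2,numpy as np
for n in ["scene","side"]:
    cv2.imwrite(f"pics/{n}0.png",get_image(n)[:,:,::-1]); c=camera_info(n); print(n,c["fx"],c["cx"],c["cy"],np.round(c["T"],3).tolist())
s=read_state();print(s)
E
```

```text
scene 380.16134592036275 318.2239983064241 196.48459554068253 [[0.776, -0.444, 0.448, 47.182], [-0.631, -0.532, 0.564, -562.861], [-0.012, -0.72, -0.693, 846.559], [0.0, 0.0, 0.0, 1.0]]
side 361.83529415078243 317.8101649306552 199.73085333215303 [[-0.853, -0.252, 0.457, 120.757], [-0.522, 0.425, -0.74, 602.562], [-0.007, -0.869, -0.494, 568.237], [0.0, 0.0, 0.0, 1.0]]
{'clock': 0.1, 'qpos': array([-0.06581847,  0.62921886,  0.0384586 ,  1.51824701, -0.0269591 ,
        0.99630378, -0.0199964 ]), 'qd': array([ 7.41359066e-05, -9.81883296e-04, -2.17680802e-03, -1.08587326e-03,
        1.12029847e-03, -5.60428767e-04, -7.10153108e-04]), 'tau': array([ 3.65140630e-03, -5.64529252e+01,  1.23032581e+00, -1.93971133e+01,
        1.11524854e-02,  5.46943455e-03, -1.37002465e-05]), 'eef_pos': array([6.49419092e+02, 2.20019341e-02, 2.09410591e+02]), 'tool_rot': array([-3.13993479e+00,  5.67566876e-05,  1.57082997e+00]), 'force': array([-0.52303642,  0.29714396,  0.83625123]), 'torque': array([0.00948702, 0.02118711, 0.00732165]), 'gripper_force': 0.0, 'width': 85.2272533642345}
```

View pics/scene0.png

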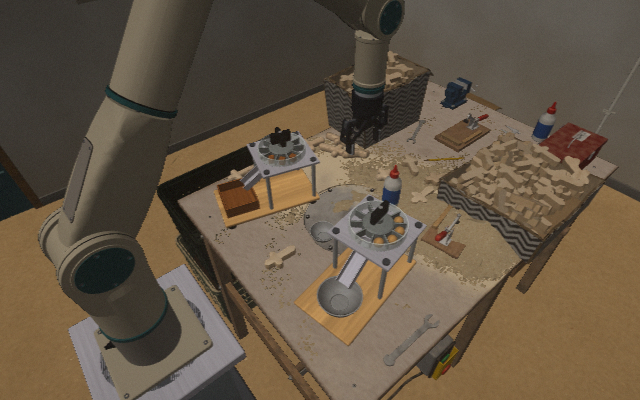

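View pics/side0.png

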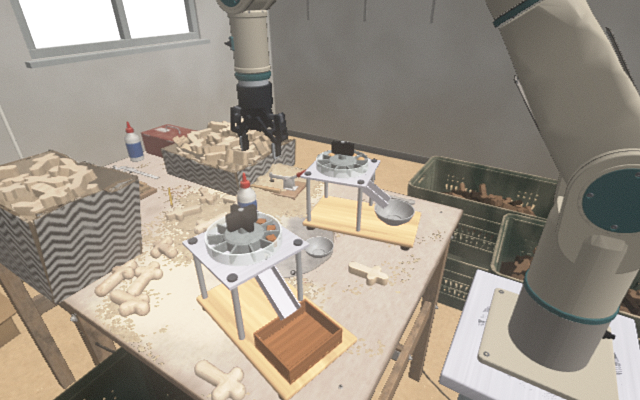

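The scene and side pictures show these candidates:
- **Bar knob:** scene (380,212), side (343,148), with a steel bowl at scene (340,297).
- **Cross knob:** scene (281,137), side (240,217), with a wooden tray. This one stays untouched.
- **Small bowl:** scene (321,233), a decoy.

I choose the bar knob, and check it in a crop while measuring.

```bash
cat > h.py <<'E'
from cell import *
import cv2,numpy as np
def ray(n,u,v,z,c=None):
    c=c or camera_info(n);T=np.array(c["T"]);d=T[:3,:3]@[(u-c["cx"])/c["fx"],(v-c["cy"])/c["fy"],1]
    return T[:3,3]+d*(z-T[2,3])/d[2]
def blob(im,x0,y0,x1,y1,th=45):
    m=np.zeros(im.shape[:2],np.uint8); m[y0:y1,x0:x1]=(im[y0:y1,x0:x1].max(2)<th)*255
    n,l,st,ce=cv2.connectedComponentsWithStats(m)
    k=1+np.argmax(st[1:,4]); return (l==k),st[k],ce[k]
E
python3 - <<'E'
from h import *
a=cv2.imread("pics/scene0.png");b=cv2.imread("pics/side0.png")
for n,im,box in (("scene",a,(360,190,402,232)),("side",b,(322,135,362,162))):
    m,st,ce=blob(im,*box); print(n,st,ce,ray(n,*ce,222))
# triangulate centroids
P=[]
for n,im,box in (("scene",a,(360,190,402,232)),("side",b,(322,135,362,162))):
    m,st,ce=blob(im,*box);c=camera_info(n);W=np.linalg.inv(c["T"]);K=np.array([[c["fx"],0,c["cx"]],[0,c["fy"],c["cy"]],[0,0,1]])
    P.append((K@W[:3],ce))
X=cv2.triangulatePoints(P[0][0],P[1][0],P[0][1],P[1][1]);print("knob",X[:3,0]/X[3,0])
print("bowl rim centre",ray("scene",340,294,64),ray("side",395,206,64))
A=cv2.resize(a[170:330,290:430],None,fx=3,fy=3,interpolation=2);B=cv2.resize(b[130:210,270:430],(400,200),interpolation=2)
o=np.zeros((480,820-20,3),np.uint8);o[:,:420]=A;o[:190,420:800]=cv2.resize(B,(380,190));cv2.imwrite("pics/crop1.png",o)
E
```

```text
scene [370 200  19  25 215] [378.97674419 212.69302326] [ 523.11974318 -183.8186058   222.        ]Traceback (most recent call last):
  File "<stdin>", line 4, in <module>
  File "h.py", line 9, in blob
    k=1+np.argmax(st[1:,4]); return (l==k),st[k],ce[k]
        ~~~~~~~~~^^^^^^^^^^
    return _wrapfunc(a, 'argmax', axis=axis, out=out, **kwds)
    return bound(*args, **kwds)
ValueError: attempt to get argmax of an empty sequence
```

Run:
```python
from h import *
a=cv2.imread("pics/scene0.png");b=cv2.imread("pics/side0.png")
P=[]
for n,im,box,th in (("scene",a,(360,190,402,232),45),("side",b,(322,135,362,162),65)):
    m,st,ce=blob(im,*box,th); print(n,st,ce,ray(n,*ce,220))
    c=camera_info(n);W=np.linalg.inv(c["T"]);K=np.array([[c["fx"],0,c["cx"]],[0,c["fy"],c["cy"]],[0,0,1]])
    P.append((K@W[:3],ce))
X=cv2.triangulatePoints(P[0][0],P[1][0],P[0][1],P[1][1]);print("knob",X[:3,0]/X[3,0])
print("bowl rim centre",ray("scene",340,294,64),ray("side",395,206,64))
o=np.zeros((480,800,3),np.uint8);o[:,:420]=cv2.resize(a[170:330,290:430],(420,480),interpolation=2);o[:190,420:]=cv2.resize(b[130:210,270:430],(380,190),interpolation=2);cv2.imwrite("pics/crop1.png",o)
```

```text
scene [370 200  19  25 215] [378.97674419 212.69302326] [ 524.64381979 -182.60481164  220.        ]
side [332 142  22  13 217] [342.47465438 147.98156682] [ 529.84101813 -184.00328355  220.        ]
knob [ 526.9814152  -181.62662972  219.8867971 ]
bowl rim centre [ 384.37882006 -214.31910402   64.        ] [ 387.90826551 -230.62770245   64.        ]
```

View pics/crop1.png

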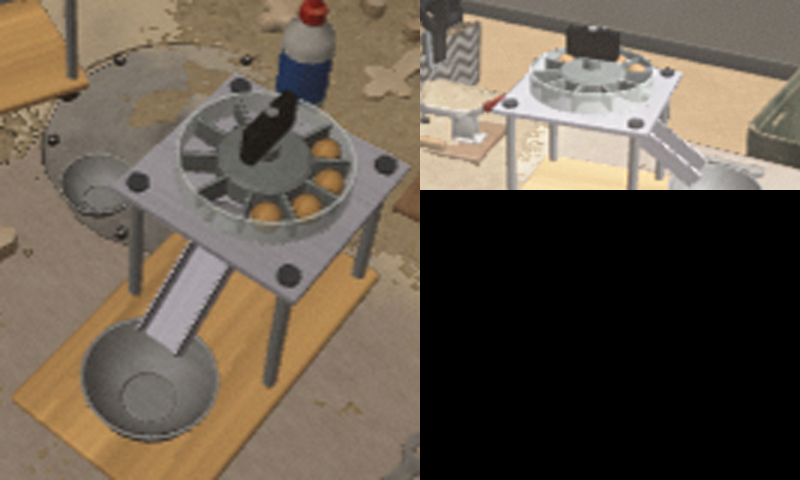

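The crop confirms the ball dispenser: a single black bar knob, orange balls in the wheel and the larger bowl under the chute. The knob is at about (527,-183), bar yaw about 15°. I'll lift, move above it and turn counter-clockwise, so the clockwise turn stays inside the wrist range.

Emit:
play_rows:
  deltas: [0,0,-60,0,0,-0.15,1,0,0,-120,0,0,-0.33,1,-30,-20,-120,0,0,-0.51,1,-70,-45,-120,0,0,-0.7,1,-110,-75,-120,0,0,-0.88,1,-150,-100,-120,0,0,-1.06,1,-183,-122,-120,0,0,-1.25,1,-183,-122,-120,0,0,-1.43,1,-183,-122,-120,0,0,-1.62,1,-183,-122,-120,0,0,-1.8,1]

```text
clock: 1.35
eef_pos: [527.5, -183.1, 329.8]
tool_rot: [3.141, -0.001, -2.907]
force: [0.5, 0.7, 0.2]
width: 85.1
gripper_force: 0.0
```

Emit:
play_rows:
  deltas: [0,0,0,0,0,-0.03,1,0,0,0,0,0,-0.03,1]

```text
clock: 1.6
eef_pos: [527.8, -183.1, 329.9]
tool_rot: [3.141, -0.0, -2.885]
force: [0.3, 0.5, -0.4]
width: 85.9
gripper_force: 0.0
```

Run:
```python
from h import *
c=camera_info("wrist");im=get_image("wrist")[:,:,::-1];cv2.imwrite("pics/w1.png",im)
s=read_state();print(s["eef_pos"],s["tool_rot"],s["qpos"]);print(np.round(c["T"],3).tolist(),c["fx"],c["cx"],c["cy"])
W=np.linalg.inv(c["T"]);p=W@[527,-183,237,1];print("expected",c["fx"]*p[:2]/p[2]+[c["cx"],c["cy"]])
```

```text
[ 527.89307522 -182.99281552  330.03491541] [ 3.14139806e+00 -3.17580471e-04 -2.88472534e+00] [ 0.53652776  0.40077962 -0.37378754  1.59612902  0.15500748  1.17443424
  1.95731468]
[[-0.254, 0.928, 0.273, 458.681], [0.967, 0.244, 0.072, -201.859], [0.0, 0.283, -0.959, 494.103], [0.0, 0.0, 0.0, 1.0]] 315.5214995579033 317.5744307710264 193.27962710783476
expected [318.46694295 187.7139827 ]
```

View pics/w1.png

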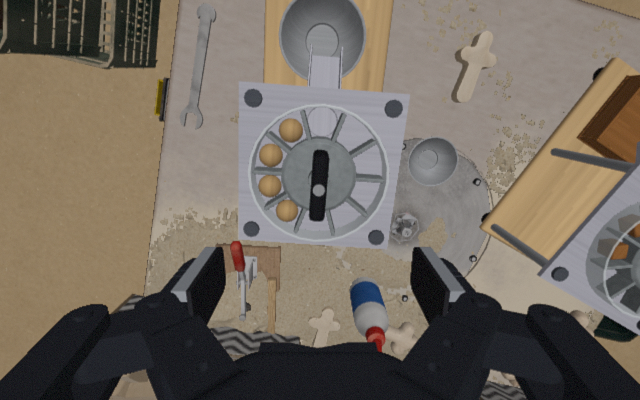

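The wrist view shows the bar knob at about (319,185), nearly upright in the image, with balls at its left and the bowl at (323,40). Now I refine the bar's centre and yaw.

Run:
```python
from h import *
im=cv2.imread("pics/w1.png");c=camera_info("wrist")
m,st,ce=blob(im,295,140,345,235,55);print(st,ce)
v,u=np.nonzero(m);P=np.array([ray("wrist",a,b,237,c)[:2] for a,b in zip(u,v)])
(r,sz,an)=cv2.minAreaRect(P.astype(np.float32));print(r,sz,an)
w,V=np.linalg.eigh(np.cov(P.T));print(P.mean(0),np.degrees(np.arctan2(V[1,1],V[0,1])),4*np.sqrt(3)*np.sqrt(w)/2)
# near/far ends of the bar: top edge at 237
print(ray("wrist",323,40,64,c))
for k in(238,283):pass
q=[ray("wrist",*p,180,c) for p in((253,98),(394,108),(251,229),(376,237))];print(np.round(q,1),np.mean(q,0))
```

```text
[309 150  20  71 938] [318.60660981 184.02878465]
(525.7526245117188, -183.25411987304688) (61.5322151184082, 13.278053283691406) 10.23021125793457
[ 524.30070724 -183.6032885 ] -169.18993396003097 [13.27254386 63.78383176]
[ 387.48719288 -213.47985932   64.        ]
[[ 472.4 -261.8  180. ]
 [ 446.9 -128.9  180. ]
 [ 605.1 -237.1  180. ]
 [ 579.9 -104.4  180. ]] [ 526.0774782  -183.04330576  180.        ]
```

The bar's yaw is 10.5°, which matches the plate's edges, and its centre is (526,-183). Its measured size, 61.5 x 13.3, fits the 60 x 14 given. I'll descend with a +0.073 turn, then close.

Emit:
play_rows:
  deltas: [2,0,30,0,0,0.073,1,2,0,70,0,0,0.073,1,2,0,105,0,0,0.073,1,2,0,125,0,0,0.073,1,2,0,125,0,0,0.073,1,2,0,125,0,0,0.073,0,2,0,125,0,0,0.073,0,2,0,125,0,0,0.073,0,2,0,125,0,0,0.073,0,2,0,125,0,0,0.073,0]

```text
clock: 2.9
eef_pos: [526.1, -182.7, 205.9]
tool_rot: [3.141, 0.0, -2.955]
force: [-1.4, 2.7, 6.4]
width: 11.9
gripper_force: 61.0
```

Emit:
play_rows:
  deltas: [0,0,0,0,0,0,0,0,0,0,0,0,0,0]

```text
clock: 3.15
eef_pos: [526.1, -182.7, 205.9]
tool_rot: [3.141, 0.0, -2.955]
force: [-1.6, 2.4, 6.1]
width: 11.6
gripper_force: 61.0
```

The grip is on, with small forces. Now the first click, clockwise and slow, with a pause so the ball drops.

Emit:
play_rows:
  deltas: [0,0,0,0,0,0.09,0,0,0,0,0,0,0.18,0,0,0,0,0,0,0.27,0,0,0,0,0,0,0.36,0,0,0,0,0,0,0.45,0,0,0,0,0,0,0.54,0,0,0,0,0,0,0.63,0,0,0,0,0,0,0.63,0,0,0,0,0,0,0.63,0,0,0,0,0,0,0.63,0]

```text
clock: 4.4
eef_pos: [526.2, -181.3, 205.9]
tool_rot: [3.139, -0.001, 2.699]
force: [-1.8, 5.4, 5.7]
width: 12.3
gripper_force: 61.0
```

Emit:
play_rows:
  deltas: [0,0,0,0,0,0,0,0,0,0,0,0,0,0,0,0,0,0,0,0,0,0,0,0,0,0,0,0]

```text
clock: 4.9
eef_pos: [526.3, -181.3, 205.9]
tool_rot: [3.139, -0.001, 2.699]
force: [-0.9, 5.1, 6.3]
width: 12.1
gripper_force: 61.0
```

Run:
```python
from h import *
s=read_state();print(s["eef_pos"],s["tool_rot"],s["torque"],s["qpos"][-1])
o=np.zeros((480,800,3),np.uint8)
o[:,:400]=cv2.resize(get_image("scene")[170:330,295:428,::-1],(400,480),interpolation=2)
o[:250,400:]=cv2.resize(get_image("side")[130:230,280:440,::-1],(400,250),interpolation=2);cv2.imwrite("pics/c2.png",o)
```

```text
[ 526.267786   -181.29294306  205.93350228] [ 3.13929729e+00 -8.31313220e-04  2.69911157e+00] [1.01108223 0.44943875 0.01977499] 1.314863826747387
```

View pics/c2.png

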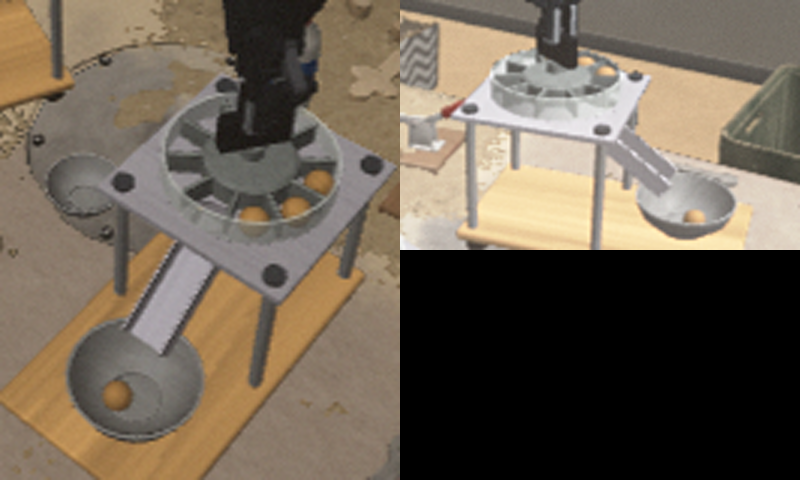

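One ball is in the bowl and three are left in the wheel. Now the second click.

Emit:
play_rows:
  deltas: [0,0,0,0,0,0.09,0,0,0,0,0,0,0.18,0,0,0,0,0,0,0.27,0,0,0,0,0,0,0.36,0,0,0,0,0,0,0.45,0,0,0,0,0,0,0.54,0,0,0,0,0,0,0.63,0,0,0,0,0,0,0.63,0,0,0,0,0,0,0.63,0,0,0,0,0,0,0.63,0]

```text
clock: 6.25
eef_pos: [527.2, -180.3, 205.9]
tool_rot: [3.138, -0.002, 2.07]
force: [0.6, 6.7, 4.7]
width: 12.0
gripper_force: 60.9
```

Run:
```python
from h import *
s=read_state();print(s["eef_pos"],s["tool_rot"],s["torque"],s["qpos"][-1])
o=np.zeros((480,800,3),np.uint8)
o[:,:400]=cv2.resize(get_image("scene")[170:330,295:428,::-1],(400,480),interpolation=2)
o[:250,400:]=cv2.resize(get_image("side")[130:230,280:440,::-1],(400,250),interpolation=2);cv2.imwrite("pics/c3.png",o)
```

```text
[ 527.19155099 -180.27577761  205.91981699] [ 3.13842326e+00 -2.39483730e-03  2.06996198e+00] [1.34949124 0.04882722 0.00206756] 0.7930758211832499
```

View pics/c3.png

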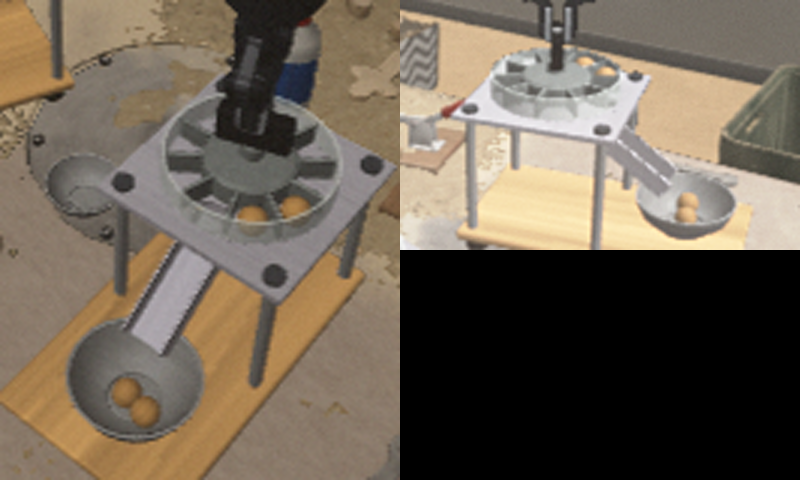

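Two balls are in the bowl and two in the wheel, and the twist about the knob's axis is near zero, so it rests in the click. I'll open the gripper and lift straight up.

Emit:
play_rows:
  deltas: [0,0,0,0,0,0,0.6,0,0,0,0,0,0,1,0,0,0,0,0,0,1,0,0,0,0,0,0,1,0,0,0,0,0,0,1,0,0,-20,0,0,0,1,0,0,-60,0,0,0,1,0,0,-100,0,0,0,1,0,0,-130,0,0,0,1,0,0,-130,0,0,0,1]

```text
clock: 7.6
eef_pos: [527.5, -184.0, 337.7]
tool_rot: [3.138, 0.004, 2.068]
force: [-0.8, -0.5, -0.6]
width: 85.4
gripper_force: 0.0
```

Run:
```python
from h import *
c=camera_info("wrist");im=get_image("wrist")[:,:,::-1];cv2.imwrite("pics/w4.png",im)
sc=get_image("scene")[:,:,::-1];cv2.imwrite("pics/s4.png",sc)
W=np.linalg.inv(c["T"]);p=W@[526,-183,237,1];u,v=(c["fx"]*p[:2]/p[2]+[c["cx"],c["cy"]]).astype(int)
m,st,ce=blob(im,u-50,v-50,u+50,v+50,55);y,x=np.nonzero(m)
P=np.array([ray("wrist",a,b,237,c)[:2] for a,b in zip(x,y)],np.float32);print(u,v,st,cv2.minAreaRect(P),read_state()["width"])
cv2.imwrite("pics/c4.png",np.hstack([im[:,:],cv2.resize(sc[170:330,295:428],(160,192)).copy() if 0 else np.zeros((400,1,3),np.uint8)]))
```

```text
315 183 [312 146  15  69 872] ((527.3583374023438, -179.75942993164062), (12.393926620483398, 60.69770431518555), 28.214494705200195) 85.40236541435539
```

View pics/w4.png

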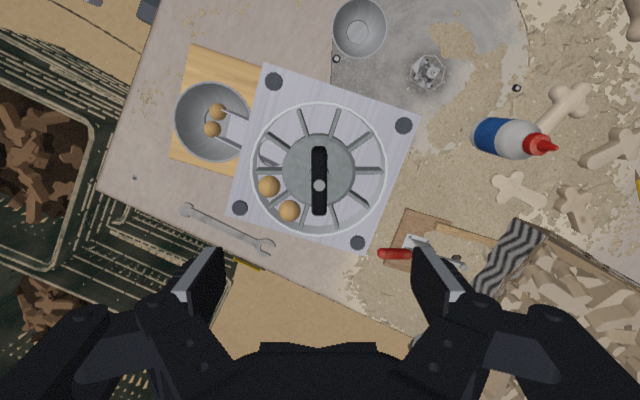

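The last wrist view shows two balls in the bowl at (212,121), two still in the wheel, and the knob bar at -61.8°. That is 72.3° clockwise of its start, and the arm is clear, so I hand the job in.

```bash
python3 -c "
from cell import *
print(finish_job())"
```

```text
the job is handed in; nothing more can be done
None
```

I turned the ball dispenser's knob two clicks clockwise and let go: it rests at about 72°, two balls lie in the bowl, the third is still up in the wheel, and the job is handed in (no verdict was returned).

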